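Close the vial drawer and hold the cooling unit's lid open at 60 degrees

TASK

Get the cooling unit ready for a colleague to load a flask: first, with the lid still shut, push its open vial drawer fully home past its catch, then raise the yellow-handled black lid to 60 degrees (within five) and keep holding it there, steady, because it falls shut if let go. Finish while still holding the lid, with the drawer still home, and leave the glassware and other things around it where they stand.

Things in the scene. Friction and masses are not known exactly. Their poses are not given: they have to be found in the camera images.
- unit: Cooling unit fixed on the table: white sides, blue front; 220 mm deep (its x, +x away from the robot), 260 mm wide (its y), 150 mm tall; origin at the centre of its underside. A drawer in the lower front (drawer front to 75 mm above the table), a lidded well above it. On the top of its +y side wall stands a thin steel quarter-circle of 75 mm radius about the lid's hinge line, with a green ball on it at 60 degrees (the lid lies along that line at 60 degrees).
- drawer (a joint): How far the drawer is out, m: 0 = fully home at its stop, at most 0.085. Slides along the unit's x. About 1 to 2 N move it; a spring catch stops it about 11 mm short of home, needs some 5 to 10 N to be passed between 11 and 5 mm, and then keeps it home; let go before that, it stays part-way out, so push on to the hard stop.
- drawer_bar (a point): Centre of the drawer's steel pull bar: a round bar 12 mm thick, 170 mm long along the unit's y, its axis 48 mm above the table and 50 mm in front of the unit's front face when home (34 mm in front of the drawer's own front). Axes as the unit's. Push anywhere on it; the lid's handle sits 110 mm above its middle and sticks out nearly as far, so an upright gripper pushes best 65 to 75 mm to one side of the middle.
- lid (a joint): Opening angle of the lid, rad: 0 = shut, 1.047 = 60 degrees, at most 1.75. The lid's weight and a closing spring shut it from any angle.
- lid_handle (a point): Grip point in the middle of the lid's yellow handle: a block 24 mm wide (along y), 16 mm thick, sticking 45 mm out in front of the lid's front edge; this point lies 28 mm in front of that edge and 178 mm from the hinge line. Moves and turns with the lid; when shut its axes are the unit's and it lies about 157 mm above the table. Lifting takes about 2 to 4 N here. Pinched by its two sides, it can turn between the fingers while the lid swings.
- lid_hinge (a point): Middle of the lid's hinge line (level, along the unit's y), 157 mm above the table; the black lid is 150 mm long from here to its front edge, 236 mm wide, 12 mm thick. Turns with the lid.
- amber_bottle: Bystander, to be left alone: brown glass bottle with blue cap, 60 mm wide, 150 mm tall. Origin at the centre of its underside.
- beaker: Bystander, to be left alone: clear open beaker, 72 mm wide, 95 mm tall. Origin at the centre of its underside.
- flask: Bystander, to be left alone: green stoppered conical flask, 76 mm wide at the foot, 125 mm tall. Origin at the centre of its underside.
- dish: Bystander, to be left alone: flat white dish, 90 mm wide, 16 mm tall. Origin at the centre of its underside.
- vial: Bystander, to be left alone: small jar with red cap, 28 mm wide, 50 mm tall, standing on the unit's rear deck behind the lid (deck 150 mm above the table). Origin at the centre of its underside.
- wipes_box: Bystander, to be left alone: green box 120 x 210 x 75 mm. Origin at the centre of its underside.
- screwdriver: Bystander, to be left alone: screwdriver lying on the table.

How it is judged (in metres and radians):
On the way, in this order (a step that is already met when the one before it is completed fails the run):
1. the drawer is pushed fully home while the lid is still shut (value of joint drawer below 0.003 m and value of joint lid below 0.1 rad), for 0.2 s.
2. the robot lifts the lid (value of joint lid above 0.3 rad and contact force between any of the fingers, the arm and lid above 0.3 N), for 0.2 s.
At the end, for the whole second after the job is handed in: Through the last second the lid stands at 60 degrees (55 to 65), still (under 0.05 rad/s), carried by the robot alone (over 0.3 N on it, no other thing touching it), and the drawer is home (within 3 mm) (value of joint lid between 0.96 and 1.134 rad and velocity of joint lid between -0.05 and 0.05 rad/s and contact force between any of the fingers, the arm and lid above 0.3 N and value of joint drawer below 0.003 m and contact force between each of amber_bottle, beaker, flask, dish, vial, wipes_box, screwdriver and lid below 0.05 N); the arm keeps its last pose, push and grip.
It fails at once if a bystander is shifted by more than 30 mm (distance of any of amber_bottle, beaker, flask, dish, vial, wipes_box, screwdriver from where it was at the start of the episode above 0.03 m).
It fails at once if a bottle, beaker, flask, dish or vial is tipped over (angle between any of amber_bottle, beaker, flask, dish, vial's own z axis and vertical above 0.4 rad).
It also fails if it takes over 53 s, if anything falls off the work surface, if the arm or the gripper's body presses on something with over 40 N, if the wrist force passes 120 N, or if a joint passes its speed limit or range.

ROBOT

A 6-joint arm with a two-finger parallel gripper is mounted at the origin on the work surface. World frame = base frame: x ahead of the robot, y to its left, z up, the work surface at z = 0. Lengths are in mm, angles in rad, forces in N, time in s.
With the tool pointing down it reaches from about 400 to 825 mm from the base axis. Payload 7 kg.
Tool frame: the origin (TCP) lies at the very end of the fingers, on their centre line; the grasp point (between the pads) lies 19 mm behind it; z points along the fingers, y is the direction in which the jaws open and shut (so a half turn about z gives the same grasp; the last joint's range is limited). The gripper opens to 88 mm and grips with 3 to 60 N. Pads are 19 mm wide; open, the fingers measure 130 mm over their backs; the gripper's body (78 mm by 193 mm) begins 47 mm behind the grasp point.
Start: joints at [1.45, 0.359, 0.012, 0, -1.224, -0.288], TCP at [268.324, 619.352, 226.561] pointing down, gripper open.
Joint ranges: [-3.07, 3.07], [-1.43, 2.12], [-1.02, 1.25], [-3.03, 1.67], [-3.05, -0], [-3.03, 3.03]. Speed limits (rad/s): [2.39, 2.39, 3.01, 3.14, 3.14, 3.14].

INTERFACE

Orientations are given as a unit quaternion [x, y, z, w].
In Python, from plant import bot gives the robot as it stands. Calls block until the motion is done:
- bot.move_ptp(position, orientation): joint-space move of the TCP to a pose.
- bot.line_to(position, velocity=150, ori=None): straight line of the TCP; ori=None keeps the orientation; velocity is the mean speed in mm/s.
- bot.move_joints(angles): joint-space move.
- bot.move_gripper(opening, force=None): finger opening in mm; force is the grip in N (None keeps the last); returns when the fingers have stopped.
- bot.pause(seconds).
- bot.solve_ik(position, orientation): joint angles nearest the present ones, or None.
- bot.read_state(): the state.
- bot.camera(name): name is "scene" or "top"; returns the picture (384x512x3 uint8, red, green, blue); there is no depth.
- bot.get_calibration(name): a dict with "fx", "fy", "cx", "cy" (pixels), "distortion" ([k1, k2, p1, p2, k3] as OpenCV has them; the pictures are not rectified), "view" (4x4, takes a point from world to camera coordinates). Camera axes: x right, y up, looking along -z (the intrinsics and any distortion apply to the point x, -y, -z); pixel columns grow to the right and rows downward; lengths in mm; the calibration is good to about 2 mm. A picture is of the moment at which its call begins. get_calibration takes no time and is no camera call.
A pose or a line that the arm cannot do raises bot.Unreachable and nothing moves.
- bot.close_job(): hands the job in, once; it reports no verdict.
The state is a dict: "t": time; "joint_pos": joint angles; "qvel": joint speeds; "tau": joint torques, N m; "tcp_pos": TCP position; "eef_rot": TCP orientation; "contact_force": force on the tool from outside, world axes, zero at the start; "moment": the same for the moment, N m; "width": finger opening in mm.
Only numpy, scipy, OpenCV 4.12 (cv2) and the standard library are available. Lean on these libraries where they do the work, as an engineer would, in place of code of your own. Each camera call takes 0.05 s, during which the arm holds its last target. There are 200 camera calls.

## Working session

There is one attempt and no reset: what is moved stays moved. The work goes in short steps, each a Python script; the robot and the scene stay as the last script left them, time stands still between calls to the robot, and variables do not carry over. Pictures are saved under pics/ and viewed, about 8 in all and at most 12, crops included, and the job is handed in when it is done.

```bash
ls; mkdir -p pics
cat > h.py <<'E'
import numpy as np, cv2
from plant import bot
def cal(n):
    c=bot.get_calibration(n); K=np.array([[c["fx"],0,c["cx"]],[0,c["fy"],c["cy"]],[0,0,1.]])
    return K,np.array(c["distortion"],float),np.array(c["view"],float).reshape(4,4)
def shot(n,f):
    im=bot.camera(n); cv2.imwrite(f,cv2.cvtColor(im,cv2.COLOR_RGB2BGR)); return im
def ray(n,px):
    K,d,V=cal(n); u=cv2.undistortPoints(np.array([[px]],float),K,d)[0,0]
    R,t=V[:3,:3],V[:3,3]; return -R.T@t, R.T@np.array([u[0],-u[1],-1.])
def atz(n,px,z):
    o,d=ray(n,px); return o+d*(z-o[2])/d[2]
def proj(n,P):
    K,d,V=cal(n); P=np.atleast_2d(P).astype(float); c=P@V[:3,:3].T+V[:3,3]; c=c*[1,-1,-1]
    return cv2.projectPoints(c.reshape(-1,1,3),np.zeros(3),np.zeros(3),K,d)[0].reshape(-1,2)
E
python3 - <<'E'
from h import *
a=shot("scene","pics/s0.png");b=shot("top","pics/t0.png")
for n in("scene","top"):
    cv2.imwrite(f"pics/{n}0b.png",cv2.resize(cv2.imread(f"pics/{n[0]}0.png"),(800,600),interpolation=cv2.INTER_CUBIC))
    K,d,V=cal(n);print(n,-V[:3,:3].T@V[:3,3],V.round(3).tolist(),K[0,0],d)
print(bot.read_state())
E
```

```text
pics
scene [ 678.24014647 1005.09322567 1223.96144178] [[-0.996, 0.092, 0.006, 576.389], [-0.064, -0.734, 0.676, -46.7], [0.066, 0.673, 0.737, -1622.929], [0.0, 0.0, 0.0, 1.0]] 448.7512226037055 [-0.09894267  0.          0.          0.          0.        ]
top [3.16859428e+02 1.10485562e+00 1.66245460e+03] [[-0.011, -1.0, 0.013, -16.684], [0.984, -0.009, 0.176, -604.472], [-0.176, 0.015, 0.984, -1580.662], [0.0, 0.0, 0.0, 1.0]] 402.927377566803 [-0.07330668  0.          0.          0.          0.        ]
{'t': 0.1, 'joint_pos': array([ 1.45010834e+00,  3.59332802e-01,  1.11916667e-02, -3.32313678e-04,
       -1.22410616e+00, -2.88129102e-01]), 'qvel': array([-0.00073841, -0.00167493,  0.00396022,  0.00020926, -0.00054251,
       -0.00031633]), 'tau': array([-1.47123268e-03, -5.84162378e+01,  2.93751365e+01,  7.01546699e+00,
        1.02157283e-02, -4.41871282e-05]), 'tcp_pos': array([268.15558447, 618.98799251, 225.71867774]), 'eef_rot': array([ 9.79169459e-01, -2.03043392e-01, -9.50158058e-05,  7.36006423e-04]), 'contact_force': array([-0.25627322,  0.47898999, -1.11635394]), 'moment': array([ 0.01551428, -0.05933681, -0.0028597 ]), 'width': 87.6949097757738}
```

View pics/scene0b.png

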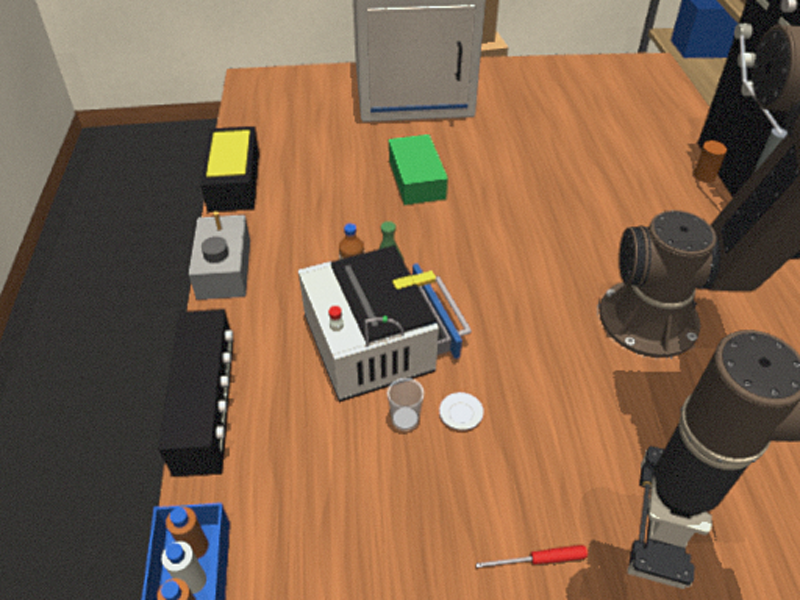

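View pics/top0b.png

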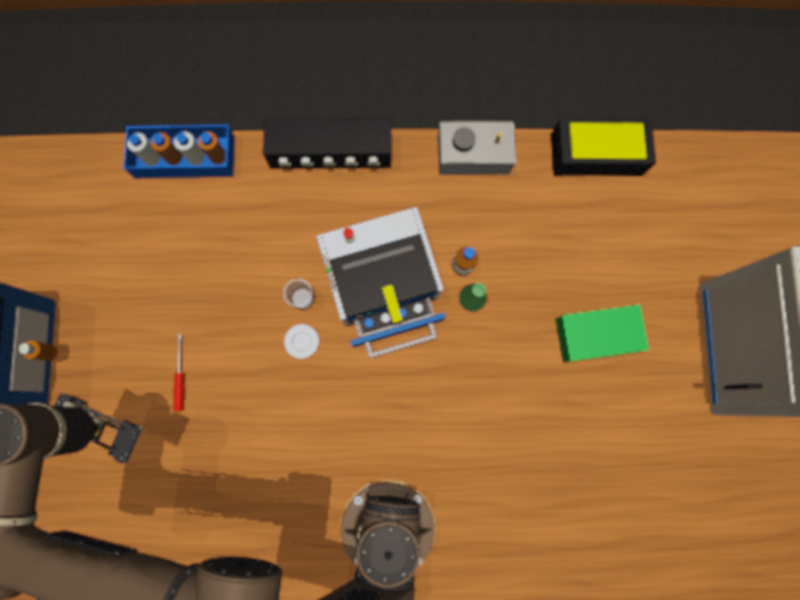

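Both pictures show the unit, rotated slightly, with its drawer out. In the top view the unit is near (380,265) and the bar near (403,345). The beaker and dish stand on the +y side, the flask and bottle on the -y side. I'll enlarge crops of both.

Run:
```python
from h import *
t=cv2.imread("pics/t0.png")[125:235,170:320]; s=cv2.imread("pics/s0.png")[135:285,180:320]
cv2.imwrite("pics/tc.png",cv2.resize(t,None,fx=5,fy=5,interpolation=cv2.INTER_CUBIC))
cv2.imwrite("pics/sc.png",cv2.resize(s,None,fx=4,fy=4,interpolation=cv2.INTER_CUBIC))
```

```text
(no output)
```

View pics/tc.png

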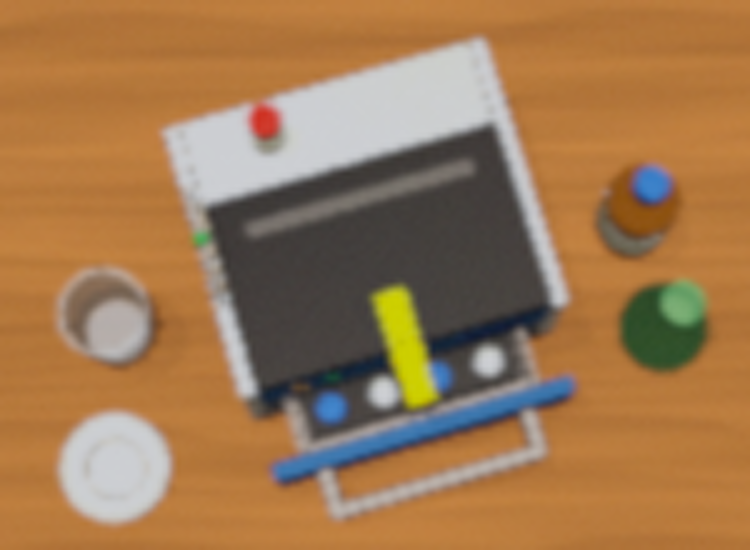

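View pics/sc.png

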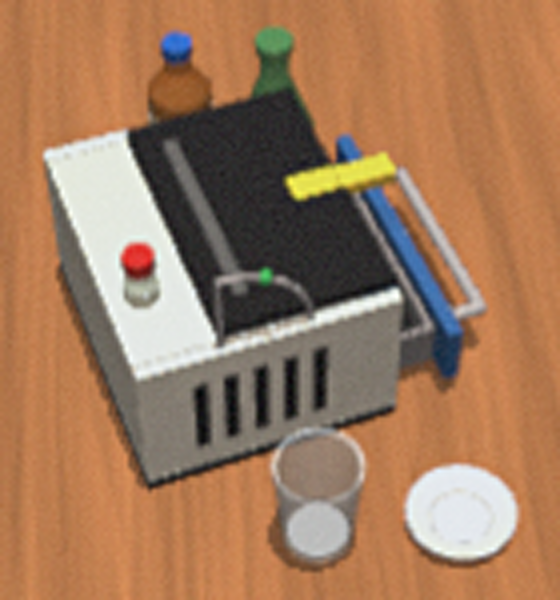

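The top crop shows the unit's rear corners at (163,132) and (485,38), its front corners at (250,403) and (568,305), the bar ends at (338,515) and (545,453), and the handle tip at (423,403). The scene crop shows the rear corners at (45,155) and (140,378), and the front +y corner at (400,292). I'll fit the unit's pose to these.

```bash
cat >> h.py <<'E'
def tw(p,X): # unit->world
    x,y,a=p[:3]; c,s=np.cos(a),np.sin(a); X=np.atleast_2d(X).astype(float)
    return np.c_[x+c*X[:,0]-s*X[:,1], y+s*X[:,0]+c*X[:,1], X[:,2]]
E
python3 - <<'E'
from h import *
from scipy.optimize import least_squares
tc=lambda u,v:((u+.5)/5-.5+170,(v+.5)/5-.5+125)
sc=lambda u,v:((u+.5)/4-.5+180,(v+.5)/4-.5+135)
# (cam, pixel, unit pt with x function of drawer d)
O=[("top",tc(163,132),(110,130,150)),("top",tc(485,38),(110,-130,150)),("top",tc(250,403),(-110,130,150)),("top",tc(568,305),(-110,-130,150)),
("scene",sc(45,155),(110,-130,150)),("scene",sc(140,378),(110,130,150)),("scene",sc(400,292),(-110,130,150)),
("top",tc(338,515),(-160,85,48,1)),("top",tc(545,453),(-160,-85,48,1)),("scene",sc(480,308),(-160,85,48,1)),("scene",sc(400,170),(-160,-85,48,1))]
def f(p):
    r=[]
    for n,q,X in O:
        X=np.array(X,float); 
        if len(X)>3:X[0]-=p[3];
        r.append(proj(n,tw(p,X[:3]))[0]-q)
    return np.ravel(r)
s=least_squares(f,[600,0,.29,60],loss="soft_l1"); p=s.x
print(p,np.degrees(p[2]));print(f(p).reshape(-1,2).round(1))
np.save("p.npy",p)
for n,q in[("handle tip top",tc(423,403)),("handle root",tc(390,290))]:
    w=atz("top",q,165); c,s_=np.cos(p[2]),np.sin(p[2]);d=w[:2]-p[:2];print(n,w,c*d[0]+s_*d[1],-s_*d[0]+c*d[1])
print("handle by desc",tw(p,[[-110-28,0,157]]),"bar",tw(p,[[-160-p[3],0,48],[-160-p[3],70,48],[-160-p[3],-70,48]]))
for n,q,z in[("beaker",tc(115,330),0),("dish",tc(115,466),16),("flask",tc(663,325),0),("bottle",tc(630,235),0),("green ball top",tc(202,238),150+72)]:
    w=atz("top",q,z);d=w[:2]-p[:2];print(n,w.round(),(c*d[0]+s_*d[1]).round(),(-s_*d[0]+c*d[1]).round())
w=atz("scene",sc(265,275),222);d=w[:2]-p[:2];print("ball scene",w,c*d[0]+s_*d[1],-s_*d[0]+c*d[1])
E
```

```text
[6.58216494e+02 1.15764422e+01 2.90300411e-01 4.50180139e+01] 16.632988346398744
[[ 0.8  0.5]
 [ 0.3  0.4]
 [-0.6  0.2]
 [ 1.2 -0.2]
 [-0.9 -0.2]
 [-0.7  0.8]
 [ 1.1  1.9]
 [ 1.1  0.3]
 [ 0.1  0.2]
 [-0.2 -0. ]
 [-0.3  1.4]]
handle tip top [513.07218954 -28.00690036 165.        ] -150.40150507373733 3.6190236307417365
handle root [599.42127019  -4.09100638 165.        ] -60.819761391714835 1.817659386457743
handle by desc [[525.99069957 -27.92468875 157.        ]] bar [[ 461.77685813  -47.10793038   48.        ]
 [ 441.74005258   19.96312466   48.        ]
 [ 481.81366368 -114.17898541   48.        ]]
beaker [599. 226.   0.] 4.0 222.0
dish [483. 222.  16.] -108.0 252.0
flask [ 599. -234.    0.] -127.0 -218.0
bottle [ 676. -208.    0.] -46.0 -216.0
green ball top [629. 133. 222.] 6.0 125.0
ball scene [626.23735024 132.51279029 222.        ] 3.97575991965266 125.02983342998563
```

The fit is good to about 3 mm. The handle tip and the green ball agree on a hinge at x≈+44 in the unit's frame, and the drawer is about 45 mm out. Tilting the tool about 30° should keep the gripper body clear of the lid handle while pushing, so I'll check reach for the candidates.

```bash
cat >> h.py <<'E'
from scipy.spatial.transform import Rotation as Ro
p=np.load("p.npy")
def ori(t,flip=0):
    """tool z=(sin t,0,-cos t) in unit frame, jaws along unit y; t in deg"""
    t=np.radians(t); c,s=np.cos(t),np.sin(t)
    M=np.array([[c,0,s],[0,-1,0],[s,0,-c]])
    if flip: M[:,:2]*=-1
    return (Ro.from_euler("z",p[2])*Ro.from_matrix(M)).as_quat()
E
python3 - <<'E'
from h import *
r=lambda q:None if q is None else np.round(q,2)
for fl in(0,1):
  for t in(20,30,40):
    for y in(-50,0):
      print(fl,t,y,[r(bot.solve_ik(tw(p,[[x,y,32]])[0],ori(t,fl))) for x in(-260,-165)])
  for t in (0,10):
    print("lid",fl,t,[r(bot.solve_ik(tw(p,[[x,2,z]])[0],ori(t,fl))) for x,z in((-139,230),(-139,138),(-47,296))])
E
```

```text
0 20 -50 [array([ 0.14,  0.09, -0.89, -0.22, -0.24,  1.93]), array([ 0.18,  0.21, -0.77, -0.15, -0.25,  1.82])]
0 20 0 [None, array([ 0.33,  0.17, -0.93,  0.11, -0.12,  1.42])]
0 30 -50 [array([-0.1 ,  0.1 , -0.77, -0.74, -0.28,  2.63]), array([ 0.06,  0.2 , -0.69, -0.6 , -0.2 ,  2.36])]
0 30 0 [array([ 0.24,  0.04, -0.97, -0.5 , -0.05,  2.12]), None]
0 40 -50 [array([-0.52,  0.16, -0.71, -1.25, -0.51, -2.83]), array([-0.3 ,  0.22, -0.6 , -1.23, -0.39, -3.03])]
0 40 0 [array([-0.42,  0.1 , -0.78, -1.31, -0.45, -2.85]), None]
lid 0 0 [array([ 0.32,  0.11, -0.31,  0.  , -1.15,  1.54]), array([ 0.32,  0.19, -0.44,  0.  , -0.94,  1.54]), array([ 0.32,  0.22, -0.02,  0.  , -1.33,  1.54])]
lid 0 10 [array([ 0.33,  0.01, -0.44,  0.01, -0.95,  1.53]), array([ 0.33,  0.1 , -0.58,  0.01, -0.72,  1.53]), array([ 0.32,  0.12, -0.17,  0.01, -1.11,  1.54])]
1 20 -50 [array([ 0.14,  0.09, -0.89, -0.22, -0.24, -1.21]), array([ 0.18,  0.21, -0.77, -0.15, -0.25, -1.33])]
1 20 0 [None, array([ 0.33,  0.17, -0.93,  0.11, -0.12, -1.72])]
1 30 -50 [array([-0.1 ,  0.1 , -0.77, -0.74, -0.28, -0.51]), array([ 0.06,  0.2 , -0.69, -0.6 , -0.2 , -0.78])]
1 30 0 [array([ 0.24,  0.04, -0.97, -0.5 , -0.05, -1.03]), None]
1 40 -50 [array([-0.52,  0.16, -0.71, -1.25, -0.51,  0.31]), array([-0.3 ,  0.22, -0.6 , -1.23, -0.39,  0.11])]
1 40 0 [array([-0.42,  0.1 , -0.78, -1.31, -0.45,  0.29]), array([-0.19,  0.19, -0.66, -1.29, -0.31,  0.09])]
lid 1 0 [array([ 0.32,  0.11, -0.31,  0.  , -1.15, -1.6 ]), array([ 0.32,  0.19, -0.44,  0.  , -0.94, -1.6 ]), array([ 0.32,  0.22, -0.02,  0.  , -1.33, -1.6 ])]
lid 1 10 [array([ 0.33,  0.01, -0.44,  0.01, -0.95, -1.61]), array([ 0.33,  0.1 , -0.58,  0.01, -0.72, -1.62]), array([ 0.32,  0.12, -0.17,  0.01, -1.11, -1.6 ])]
```

Tilting 20° at y=-55 on the bar is reachable, with the wrist turn that also suits the lid. I'll close the gripper, approach, and push with force feedback.

Run:
```python
from h import *
q=ori(20,1); c,s=np.cos(p[2]),np.sin(p[2]); Y=-55
def ux(S):
    d=S["tcp_pos"][:2]-p[:2]; f=S["contact_force"]; return round(c*d[0]+s*d[1],1),round(-s*d[0]+c*d[1],1),round(S["tcp_pos"][2],1),"F",round(c*f[0]+s*f[1],1),f.round(1),round(S["t"],1)
W=lambda x,z:tw(p,[[x,Y,z]])[0]
bot.move_gripper(0,20)
bot.move_ptp(W(-260,220),q); print(ux(bot.read_state()))
bot.line_to(W(-260,32),120); S0=bot.read_state(); print(ux(S0)); F0=ux(S0)[4]
bot.line_to(W(-195,32),60); print(ux(bot.read_state()))
x=-195
while x>-300 and x<-155:
    x+=3; bot.line_to(W(x,32),30); u=ux(bot.read_state()); print(u)
    if u[4]-F0<-25: break
shot("scene","pics/s1.png");shot("top","pics/t1.png")
t=cv2.imread("pics/t1.png")[125:235,170:320]; s_=cv2.imread("pics/s1.png")[135:285,180:330]
cv2.imwrite("pics/c1.png",np.hstack([cv2.resize(t,(450,440),interpolation=2),cv2.resize(s_,(350,440),interpolation=2)]))
```

```text
(np.float64(-259.4), np.float64(-54.7), np.float64(220.0), 'F', np.float64(-0.2), array([-0.2, -0. , -0.4]), 4.2)
(np.float64(-259.7), np.float64(-55.1), np.float64(32.5), 'F', np.float64(1.2), array([0.8, 1.3, 0.2]), 5.9)
(np.float64(-195.0), np.float64(-55.0), np.float64(32.1), 'F', np.float64(-0.5), array([-0.5,  0.1,  0.4]), 7.1)
(np.float64(-191.9), np.float64(-55.0), np.float64(32.1), 'F', np.float64(-1.1), array([-1. , -0.6, -0.5]), 7.4)
(np.float64(-188.6), np.float64(-55.0), np.float64(32.1), 'F', np.float64(-0.7), array([-0.8,  0.2, -0.5]), 7.6)
(np.float64(-185.6), np.float64(-55.0), np.float64(32.1), 'F', np.float64(0.3), array([0.3, 0.2, 0.1]), 7.9)
(np.float64(-182.7), np.float64(-55.0), np.float64(32.0), 'F', np.float64(-0.3), array([-0.3, -0.1,  0.4]), 8.1)
(np.float64(-181.2), np.float64(-54.8), np.float64(31.3), 'F', np.float64(-4.3), array([-4.4, -0.3, -0.4]), 8.4)
(np.float64(-178.0), np.float64(-54.8), np.float64(31.3), 'F', np.float64(-2.8), array([-2.8, -0.3, -4.3]), 8.6)
(np.float64(-173.1), np.float64(-55.1), np.float64(32.3), 'F', np.float64(-0.2), array([-0. , -0.8, -1.5]), 8.9)
(np.float64(-170.8), np.float64(-55.0), np.float64(32.1), 'F', np.float64(-2.2), array([-2. , -0.9, -1.1]), 9.1)
(np.float64(-170.3), np.float64(-54.7), np.float64(31.0), 'F', np.float64(-9.0), array([-8.5, -2.7,  0.3]), 9.4)
(np.float64(-169.8), np.float64(-54.4), np.float64(29.9), 'F', np.float64(-13.3), array([-12.6,  -4.2,   2.4]), 9.6)
(np.float64(-169.4), np.float64(-54.1), np.float64(28.8), 'F', np.float64(-19.2), array([-18.2,  -6.3,   5.8]), 9.9)
(np.float64(-169.0), np.float64(-53.9), np.float64(27.7), 'F', np.float64(-25.5), array([-24.2,  -8. ,   6.3]), 10.1)
```

View pics/c1.png

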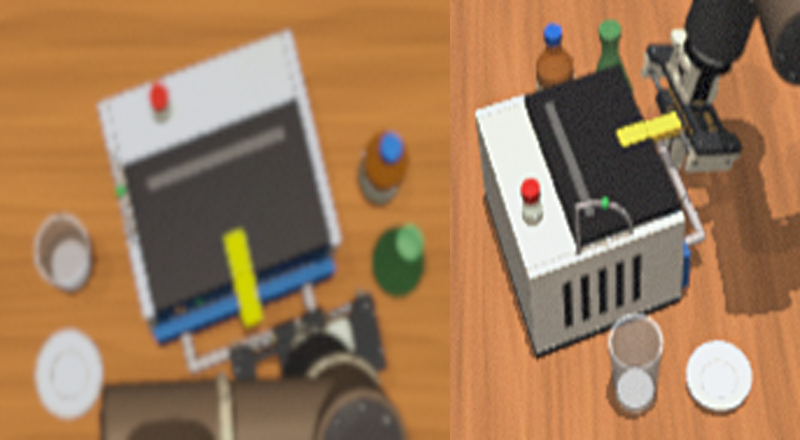

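The force trace shows the catch passed between x -181 and -173, then the hard stop at -170.5 rising to 25 N. The picture shows the blue drawer front flush with the unit and the bystanders where they were. Next I'll retract, then move over the handle and grip it.

Run:
```python
from h import *
q=ori(20,1)
bot.line_to(tw(p,[[-235,-45,40]])[0],100)
bot.line_to(tw(p,[[-235,-30,260]])[0],200)
bot.move_gripper(60,25)
Y=2.5
bot.move_ptp(tw(p,[[-139,Y,240]])[0],ori(0,1))
bot.line_to(tw(p,[[-139,Y,138]])[0],80)
S=bot.read_state();print(S["t"],S["tcp_pos"],tw(p,[[-139,Y,138]]),S["contact_force"],S["width"])
shot("scene","pics/s2.png");shot("top","pics/t2.png")
t=cv2.imread("pics/t2.png")[125:235,170:320]; s_=cv2.imread("pics/s2.png")[135:285,180:330]
cv2.imwrite("pics/c2.png",np.hstack([cv2.resize(t,(450,440),interpolation=2),cv2.resize(s_,(350,440),interpolation=2)]))
```

```text
15.45 [524.70172004 -25.70509771 138.51856569] [[524.31694144 -25.81553401 138.        ]] [ 0.20930945 -1.29432955 -0.41043772] 60.19850610143904
```

View pics/c2.png

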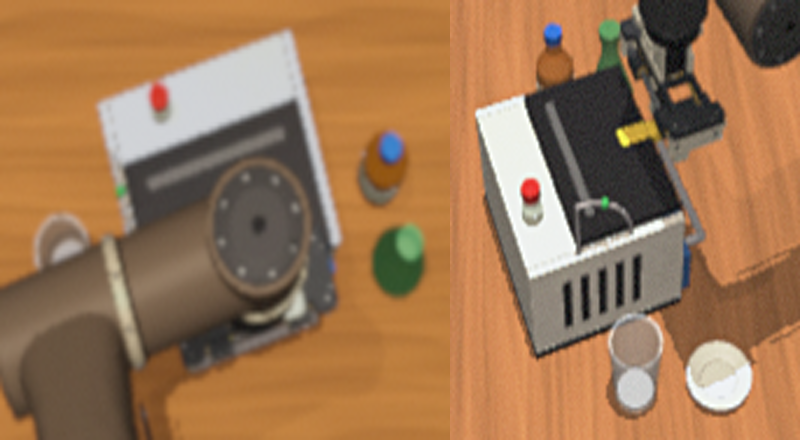

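The handle runs between the open fingers and the drawer is still shut. I'll pinch it and swing the lid along its arc, watching width and force.

Run:
```python
from h import *
c,s=np.cos(p[2]),np.sin(p[2])
H=44;R=183;Y=2.5
def rep():
    S=bot.read_state();d=S["tcp_pos"]-[p[0],p[1],0];x=c*d[0]+s*d[1];z=d[2]+19
    print(round(S["t"],1),"ang",np.degrees(np.arctan2(z-157,H-x)).round(1),"R",np.hypot(z-157,H-x).round(1),"y",(-s*d[0]+c*d[1]).round(1),"F",S["contact_force"].round(1),"w",round(S["width"],1));return S
bot.move_gripper(10,35); S=rep()
if 20<S["width"]<28:
    for a in range(6,61,6):
        t=np.radians(a); bot.line_to(tw(p,[[H-R*np.cos(t),Y,157+R*np.sin(t)-19]])[0],60); S=rep()
        if not 20<S["width"]<28 or np.linalg.norm(S["contact_force"])>40: print("STOP");break
shot("scene","pics/s3.png");shot("top","pics/t3.png")
t=cv2.imread("pics/t3.png")[125:235,170:320]; s_=cv2.imread("pics/s3.png")[95:285,180:330]
cv2.imwrite("pics/c3.png",np.hstack([cv2.resize(t,(340,570),interpolation=2)*0+cv2.resize(t,(340,570),interpolation=2),cv2.resize(s_,(450,570),interpolation=2)]))
```

```text
16.2 ang -0.0 R 183.0 y 3.5 F [-1.9  6.3  1. ] w 23.5
16.7 ang 6.0 R 182.4 y 3.5 F [ 2.3  5.8 -2.9] w 23.5
17.2 ang 12.1 R 181.9 y 3.5 F [ 3.2  5.5 -4.1] w 23.9
17.6 ang 18.1 R 181.6 y 3.4 F [ 4.7  6.6 -5.7] w 24.1
18.1 ang 24.1 R 181.4 y 3.4 F [ 5.7  5.  -7.1] w 23.9
18.6 ang 30.1 R 181.4 y 3.3 F [ 7.3  4.7 -7.9] w 23.8
19.0 ang 35.9 R 181.4 y 3.2 F [ 6.1  4.1 -8.4] w 23.6
19.5 ang 41.8 R 181.5 y 3.1 F [ 5.1  2.  -9.5] w 23.8
20.0 ang 47.8 R 181.6 y 3.0 F [  5.2   2.5 -11.6] w 23.7
20.4 ang 53.9 R 181.7 y 2.9 F [  5.5   1.4 -13.6] w 23.6
20.9 ang 60.0 R 181.9 y 2.8 F [  6.6   1.  -17.9] w 23.8
```

View pics/c3.png

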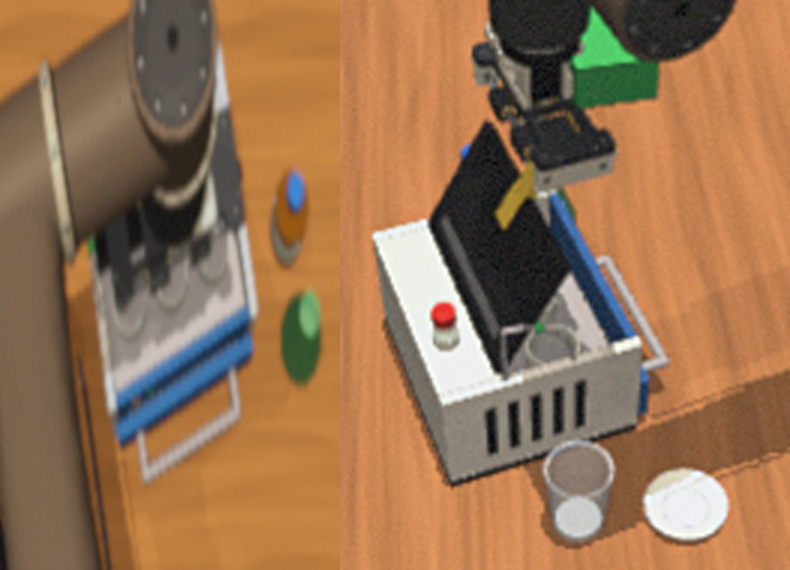

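The lid is up and the handle still pinched (23.8 mm), with the drawer home. In the scene crop the lid's front edge runs from about (490,122) to (573,270). I'll compare that with the model at different angles.

Run:
```python
from h import *
S=bot.read_state();print(S["t"],S["contact_force"].round(1),S["moment"].round(2),S["width"])
H=44
im=cv2.resize(cv2.imread("pics/s3.png")[95:250,200:300],None,fx=5,fy=5,interpolation=2)
P={}
for a,col in((55,(0,0,255)),(60,(0,255,0)),(65,(255,128,0))):
    t=np.radians(a);C=[]
    for yy in(-118,118):
        for h in(6,):
            C.append((H-150*np.cos(t)+h*np.sin(t),yy,157+150*np.sin(t)+h*np.cos(t)))
    C.append((H-75*np.cos(t),125,157+75*np.sin(t)))
    u=proj("scene",tw(p,C)); print(a,[(round((x-180)*3+340),round((y-95)*3)) for x,y in u])
    v=((u-[200,95]+.5)*5-.5).astype(int); cv2.line(im,tuple(map(int,v[0])),tuple(map(int,v[1])),col,1); cv2.circle(im,tuple(map(int,v[2])),4,col,1)
cv2.imwrite("pics/c4.png",im[:600])
```

```text
20.9917 [  6.    1.4 -17.2] [ 0.38 -2.23 -0.16] 23.931275781808885
55 [(492, 119), (574, 266), (540, 327)]
60 [(482, 117), (563, 265), (535, 326)]
65 [(471, 115), (552, 264), (530, 325)]
```

View pics/c4.png

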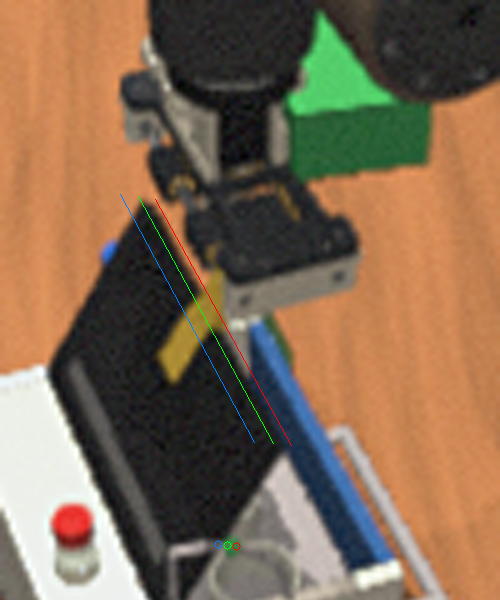

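The lid's silhouette matches the 60° model edge to within about 2°. The 18 N is almost all along the lid, so my radius is slightly long; the closing part is about 3 N, as specified. I'll ease in 3 mm along the lid, check that it stays steady, and hand in.

Run:
```python
from h import *
c,s=np.cos(p[2]),np.sin(p[2]);t=np.radians(60);R=180;H=44
bot.line_to(tw(p,[[H-R*np.cos(t),2.5,157+R*np.sin(t)-19]])[0],15)
for i in range(4):
    bot.pause(.5);S=bot.read_state();d=S["tcp_pos"]-[p[0],p[1],0];x=c*d[0]+s*d[1];z=d[2]+19
    print(round(S["t"],1),np.degrees(np.arctan2(z-157,H-x)).round(2),S["tcp_pos"].round(2),S["contact_force"].round(1),round(S["width"],1),abs(S["qvel"]).max().round(4))
shot("scene","pics/s5.png");a=cv2.imread("pics/s3.png");b=cv2.imread("pics/s5.png")
f=lambda i:cv2.resize(i[95:285,190:320],(390,570),interpolation=2)
cv2.imwrite("pics/c5.png",np.hstack([f(a),f(b)]))
```

```text
21.8 60.11 [612.77   0.85 295.65] [-4.2  3.2 -3.1] 23.9 0.0023
22.3 60.12 [612.79   0.84 295.69] [-3.8  3.5 -3.4] 23.9 0.001
22.8 60.12 [612.77   0.87 295.67] [-4.2  3.2 -2.6] 24.0 0.0013
23.3 60.12 [612.78   0.88 295.69] [-3.   4.1 -2.8] 23.3 0.0035
```

View pics/c5.png

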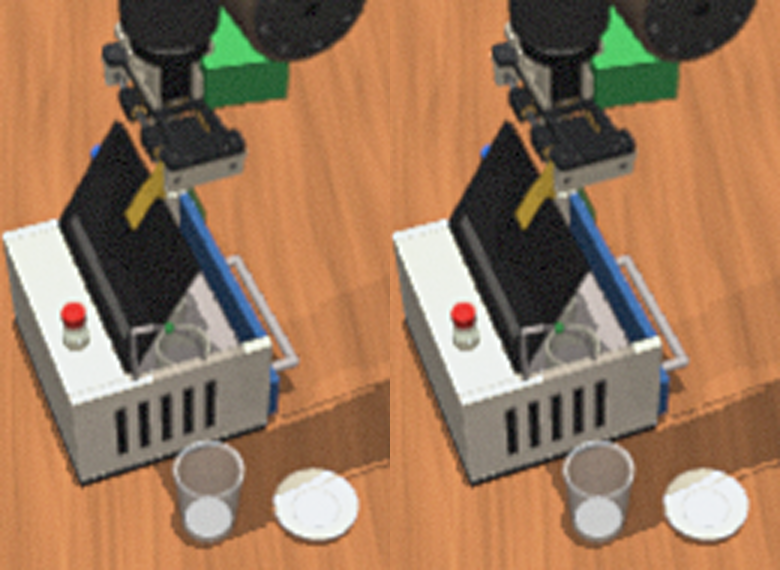

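The lid, drawer and glassware look the same in both pictures. The force has dropped to about 6 N and the pose is steady, so I'm handing in.

```bash
python3 -c "
from h import *
print(bot.close_job()); S=bot.read_state(); print(S['t'],S['tcp_pos'],S['contact_force'],S['width'])"
```

```text
the job is handed in; nothing more can be done
None
the job is handed in; nothing more can be done
```

I pushed the drawer home with the lid shut, then pinched the yellow handle, raised the lid to about 60° and handed in at about 23 s while still holding it. No verdict was reported.

- **Drawer:** the force trace showed the catch being passed and then the hard stop, pressed to 25 N. The pictures before and after lifting show the drawer front flush with the unit.
- **Lid angle:** 60.1° from the gripper position and the fitted hinge. The lid's outline in the scene picture agrees to about 2°.
- **Hold:** over the last 2 s the gripper stayed still to within 0.1 mm, gripping 23–24 mm of handle and carrying about 5–6 N.
- **One correction:** at the end of the lift the force had grown to 18 N along the lid, because my swing radius was about 3 mm too long. I eased in 3 mm, which removed most of it.
- **Bystanders:** the beaker, dish, vial, bottle and flask looked unmoved where the pictures showed them. In the last picture the bottle and flask were mostly hidden behind the lid. The screwdriver and most of the wipes box were outside the later crops; I did not recheck them, but the arm did not work near them.

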